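# Click the charger's dial to the long mark and start it

### The job

Set the battery charger to the setting marked by the long white line: with a fingertip on the big knurled dial, turn it clockwise until it has clicked in with its white pointer at the long line, and let it go. Then press the round start button fully down and let it spring back. Only touch and press: use no hard force on the dial, squeeze or lift nothing, and leave the things standing about where they are.

Things in the scene. Friction and masses are not known exactly. Their poses are not given: they have to be found in the camera images.
- charger: Grey battery charger, fixed to the bench: case 160 (x) x 210 (y) mm, dark panel on top at z = 56 mm. Origin: centre of its underside; x points away from its front, y to its left, z up. Dial axis at x = -12, y = +34 mm, start button at x = -30, y = -70 mm. White lines on the panel round the dial mark its settings: short ones and one longer, broader one.
- dial (a joint): Angle of the dial, rad, growing CLOCKWISE seen from above; 0 = pointer at the long line. Detents (clicks) every 0.524 rad, 0 being one; starts one or two detents below 0 (about -0.524 or -1.047). More detents lie beyond 0; stops at -1.75 and +1.25. Let go within half a pitch of a detent it snaps to it. Turning over a click takes about 0.045 N m (1.5 N at 30 mm from the axis).
- dial_face (a point): Centre of the flat top of the black knurled dial, on its vertical axis, 72 mm over the bench. Dial: disc of radius 43 mm, 10 mm thick, 6 mm clear of the panel. Sprung: it sinks 1 mm per 2 N of pressing (after the first 1 N), 5 mm at most. A finger pressed on its top with 4 to 8 N and moved along an arc round the axis drags it along.
- dial_pointer (a point): Outer end of the white pointer line on the dial's top, 40 mm from the axis
- long_mark (a point): Middle of the 25 mm long white line on the panel, 64 mm from the dial's axis in the direction of the charger's +x
- start_button (a joint): Travel of the round steel start button, m: 0 = up, 0.006 = fully down; springs back; fully down takes 5 N. It counts as pressed beyond 0.0045.
- start_button_top (a point): Centre of the top of the start button (radius 14 mm), 78 mm over the bench, in a black collar of radius 22 mm whose top lies 10 mm lower; it is pressed straight down
- jar: Loose clear jar with a screw lid, 44 mm across, 75 mm high, beside the charger's right (-y) side; origin: centre of underside. Leave alone.
- marker: Loose marker pen, 12 x 128 x 12 mm, lying before the charger's front; origin: centre of underside. Leave alone.
- patch_tin: Loose flat tin, 45 x 79 x 20 mm, at the charger's left (+y) side; origin: centre of underside. Leave alone.
- brake_pad: Loose black brake pad, 10 x 52 x 23 mm, lying on the charger's panel near its back edge, behind the start button; origin: centre of underside. Leave alone.
- tyre_lever: Loose flat tyre lever, 18 x 117 x 8 mm, lying on the bench behind the charger; origin: centre of underside. Leave alone.

How it is judged:
On the way, in this order (a step that is already met when the one before it is completed fails the run):
1. the dial has clicked into the long mark's detent and the fingers are off it (value of joint dial between -0.15 and 0.15 rad and contact force between the fingers and dial below 0.1 N), for 0.3 s.
2. the start button is pressed fully down (value of joint dial between -0.15 and 0.15 rad and value of joint start_button above 0.0045 m), for 0.05 s.
At the end, for the whole second after the job is handed in: The dial rests in the detent of the long white line (within 0.15 rad) and the start button, pressed after that beyond 4.5 mm, is up again (within 1.5 mm) (value of joint dial between -0.15 and 0.15 rad and value of joint start_button below 0.0015 m); the robot touches nothing.
It fails at once if the start button is pressed while the dial is not at the long mark (value of joint start_button above 0.003 m and not (value of joint dial between -0.15 and 0.15 rad)).
It fails at once if the dial is pressed or squeezed with more than 40 N (contact force between the fingers and dial above 40 N).
It fails at once if the jar, marker, patch tin, brake pad or tyre lever is lifted or moved more than 25 mm (distance of any of jar, marker, patch_tin, brake_pad, tyre_lever from where it was at the start of the episode above 0.025 m).
It also fails if it takes over 40 s, if anything falls off the work surface, if the arm or the gripper's body presses on something with over 40 N, if the wrist force passes 120 N, or if a joint passes its speed limit or range.

### The arm

A 7-joint arm with a two-finger parallel gripper is mounted at the origin on a cart in front of the work surface, level with it; the furniture and walls round the work are solid. World frame = base frame: x ahead of the robot, y to its left, z up, the work surface at z = 0. Lengths are in m, angles in rad, forces in N, time in s.
With the tool pointing down it reaches from about 0.4 to 0.85 m from the base axis. Payload 10.4 kg.
Tool frame: the origin (TCP) lies at the very end of the fingers, on their centre line; the grasp point (between the pads) lies 19 mm behind it; z points along the fingers, y is the line along which they close (so a half turn about z gives the same grasp; the last joint's range is limited). The gripper opens to 85 mm and grips with 20 to 120 N. Pads are 22 mm wide; open, the fingers measure 114 mm over their backs; the gripper's body (76 mm by 85 mm) begins 54 mm behind the grasp point. The pads swing forward as they close: fully open they stand 13 mm farther back than shut.
Start: joints at [-1.259, 0.332, -0.065, 1.46, 0.022, 1.35, -0.088], TCP at [0.205, 0.59, 0.231] pointing down, gripper open.
Joint ranges: [-2.6, 2.6], [-0.5, 2.12], [-1.47, 1.34], [0.16, 2.42], [-1.27, 4.41], [0.06, 2.06], [-2.6, 2.6]. Speed limits (rad/s): [2.22, 2.22, 2.79, 2.79, 3.14, 3.14, 3.14].

### API

Orientations are given as a rotation vector (axis times angle).
In Python, from bench import get_obs, optics, finish_job, models gives the robot as it stands.
- The arm moves only by the tool step_arm, never from a script. Its argument "plan" is a list of rows, each a list of 3 entries, a list of its own where there are three numbers: the shift along the world's x, y, z in mm, then the turn, a rotation vector about the world's x, y, z in degrees, then the opening, from -1 (shut) to 1 (fully open). A call has exactly 8 rows; each row shifts and turns the commanded pose from where the row before left it; what a row does not reach is not made up. A row lasts 1/12 s, in which the tool goes at most 41.7 mm and 7.16 degrees, less where a joint would pass 70% of its speed; a pose out of reach is approached as far as the arm can. A call with a gripper value outside its range is refused whole. The fingers move at their own pace and stop on an object; "squeeze" is the grip in N (left out, the last holds). Time passes only in rows, so rows that do not move let the fingers close, or fill a call up. It gives the time, the measured TCP pose, the force, the opening and the grip force at its end, in the units of the state.
- get_obs(): the state, without advancing time (a new reading comes with each control period).
- optics.capture(name): name is "scene" or "side" or "wrist"; returns a dict with "frame" (480x640x3 uint8, red, green, blue), "fx", "fy", "cx", "cy" (pixels), "origin" and "attitude" of the camera in the world; the wrist camera has in their place "hand_eye" (4x4, takes a point from camera to tool coordinates, whose origin is the TCP and whose axes are the flange's). Camera axes: x right, y up, looking along -z (the intrinsics and any distortion apply to the point x, -y, -z); pixel columns grow to the right and rows downward; lengths in m; the calibration is good to about 2 mm. A picture is of the moment at which its call begins: read the wrist's pose just before it. There is no depth.
- finish_job(): hands the job in; it is judged then, once.
Trained networks look in a picture, given as the dict that the camera call returned (one of the last four; its "shot" number tells which), for a name from the list of things; names that differ only in an ending like _2 or _b are one class to them, and where a whole thing is asked for, a point or a joint stands for the part that bears it (a point fixed in the world has none). Each returns a list of dicts, best first, with "score" (0 to 1); they miss things now and then, are a little off and sometimes report something else, mostly with a low value. They report only what shows in the picture. A call takes as long as a camera call.
- models.look_for(picture, name): "bbox" ([centre column, centre row, width, height] in pixels, round what is visible of it).
- models.outline_of(picture, name): "pixels" (480x640 bool, what is visible of it) and "bbox" ([centre column, centre row, width, height] in pixels, round what is visible of it).
The state is a dict: "time_s": time; "joint_pos": joint angles; "qvel": joint speeds; "tau": joint torques, N m; "tool_pos": TCP position; "ee_rot": TCP orientation; "contact_force": force on the tool from outside, world axes, zero at the start; "torque": the same for the moment, N m; "finger_gap": finger opening in m; "gripper_force": force on a finger pad.
Only numpy, scipy, OpenCV 4.12 (cv2) and the standard library are available. Lean on these libraries where they do the work, as an engineer would, in place of code of your own. Each camera call takes 0.05 s, during which the arm holds its last target. There are 200 camera calls.

## Working session

There is one attempt and no reset: what is moved stays moved. The work goes in short steps, Python scripts to look and compute and a tool call to move; the robot and the scene stay as the last step left them, time stands still between calls to the robot, and variables do not carry over. Pictures are saved under pics/ and viewed, at most 10 in all, crops included, and the job is handed in when it is done.

Besides the shell and the picture viewer there is one more tool, called after "Emit:" by a JSON object that holds its "method" and its "body", one argument or row to a line. step_arm: Moves the arm, as the interface text tells. Its arguments: {"type":"object","properties":{"plan":{"type":"array"},"squeeze":{"type":"number"}},"required":["plan"]}

```bash
mkdir -p pics
cat > h.py <<'E'
import numpy as np, cv2
from scipy.spatial.transform import Rotation as R
from bench import get_obs, optics, finish_job, models
def cam(name):
    o=get_obs(); p=optics.capture(name)
    if name=="wrist":
        T=np.eye(4); T[:3,:3]=R.from_rotvec(o["ee_rot"]).as_matrix(); T[:3,3]=o["tool_pos"]
        T=T@np.array(p["hand_eye"])
    else:
        T=np.eye(4); a=np.array(p["attitude"]); 
        T[:3,:3]=a if a.shape==(3,3) else (R.from_rotvec(a).as_matrix() if a.size==3 else R.from_quat(a).as_matrix()); T[:3,3]=p["origin"]
    return p,T
def ray(p,T,u,v):
    d=np.array([(u-p["cx"])/p["fx"],-(v-p["cy"])/p["fy"],-1]); return T[:3,3],T[:3,:3]@d
def onz(p,T,u,v,z):
    o,d=ray(p,T,u,v); return o+d*(z-o[2])/d[2]
def tri(rs):
    A=0;b=0
    for o,d in rs:
        d=d/np.linalg.norm(d);M=np.eye(3)-np.outer(d,d);A=A+M;b=b+M@o
    return np.linalg.solve(A,b)
def save(p,n): cv2.imwrite("pics/"+n,p["frame"][:,:,::-1])
E
python3 - <<'E'
from h import *
np.set_printoptions(precision=4,suppress=True)
o=get_obs();print(o)
D={}
for c in("scene","side","wrist"):
    p,T=cam(c); save(p,c+"0.png"); print(c,{k:v for k,v in p.items() if k!="frame"},T)
    for n in("charger","dial_face","dial_pointer","long_mark","start_button_top","jar","brake_pad"):
        try:
            r=models.look_for(p,n)
            for q in r[:2]: print(n,np.round(q["score"],2),np.round(q["bbox"],1),onz(p,T,*q["bbox"][:2],.072))
        except Exception as e: print(n,e)
E
```

```text
{'time_s': 0.0, 'joint_pos': array([-1.2586,  0.3329, -0.0647,  1.4609,  0.0216,  1.3499, -0.0885]), 'qvel': array([-0.0021,  0.0015,  0.0001, -0.0006, -0.0005, -0.0026, -0.0011]), 'tau': array([ -0.0006, -62.5444,   0.0486, -39.1597,   0.0161,   0.0101,
         0.    ]), 'tool_pos': array([0.2052, 0.59  , 0.2305]), 'ee_rot': array([-0.5234, -3.0975,  0.0022]), 'contact_force': array([ 0.4337, -0.6974, -0.1953]), 'torque': array([-0.0389,  0.0427,  0.0632]), 'gripper_force': 0.0, 'finger_gap': 0.08543830704533041}
scene {'fx': 500.2257352771466, 'fy': 500.2257352771466, 'cx': 315.8637188723232, 'cy': 247.1980380290831, 'origin': array([0.3055, 0.7013, 0.6743]), 'attitude': array([ 0.2389, -1.0246, -2.4678]), 'shot': 1} [[-0.8815  0.3429 -0.3245  0.3055]
 [-0.4719 -0.6199  0.6269  0.7013]
 [ 0.0138  0.7058  0.7083  0.6743]
 [ 0.      0.      0.      1.    ]]
charger 0.71 [319.  271.4 145.7 123.9] [0.5509 0.2146 0.072 ]
dial_face 0.94 [314.1 269.4  50.1  42.5] [0.5599 0.2146 0.072 ]
long_mark 0.8 [317.7 273.8 144.4 127.2] [0.5503 0.2202 0.072 ]
start_button_top 0.63 [314.8 268.1  56.7
[... 779 characters left out ...]
 0.79 [295.7 207.2  23.   21.8] [0.5289 0.1054 0.072 ]
jar 0.61 [231.9 220.8  31.1  44.5] [0.6021 0.0375 0.072 ]
brake_pad 0.68 [267.4 259.6  28.9  24.3] [0.627  0.1219 0.072 ]
wrist {'fx': 360.7592702612029, 'fy': 360.7592702612029, 'cx': 328.7298040189921, 'cy': 238.4616631534892, 'hand_eye': array([[-0.0002,  0.9619,  0.2734,  0.0688],
       [ 1.    ,  0.0002, -0.    ,  0.0003],
       [-0.0001,  0.2734, -0.9619, -0.1426],
       [ 0.    ,  0.    ,  0.    ,  1.    ]]), 'shot': 3} [[ 0.3288 -0.9084 -0.2583  0.1404]
 [ 0.9444  0.3163  0.0897  0.6132]
 [ 0.0002 -0.2734  0.9619  0.3739]
 [ 0.      0.      0.      1.    ]]
start_button_top 0.28 [130.8 479.1  27.3   1.9] [0.4052 0.2961 0.072 ]
```

Run:
```python
import cv2,numpy as np
a=cv2.imread("pics/scene0.png")[180:360,220:420];b=cv2.imread("pics/side0.png")[170:350,220:420]
cv2.imwrite("pics/c1.png",np.vstack([cv2.resize(x,None,fx=3,fy=3,interpolation=2)[:, :] for x in(a,)]));cv2.imwrite("pics/c2.png",cv2.resize(b,None,fx=3,fy=3,interpolation=2))
```

```text
(no output)
```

View pics/c1.png

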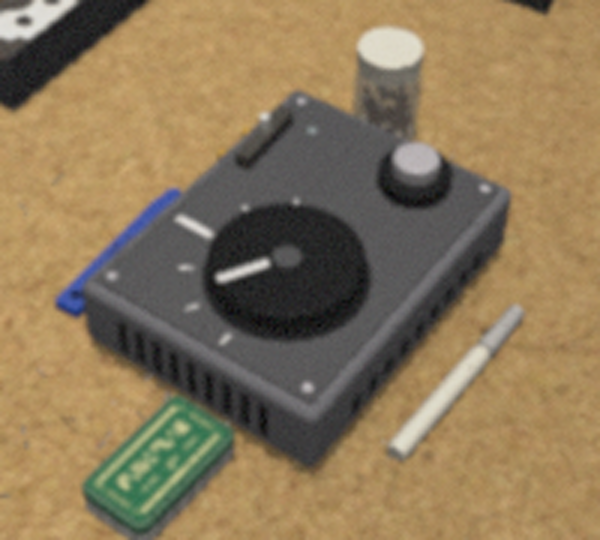

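View pics/c2.png

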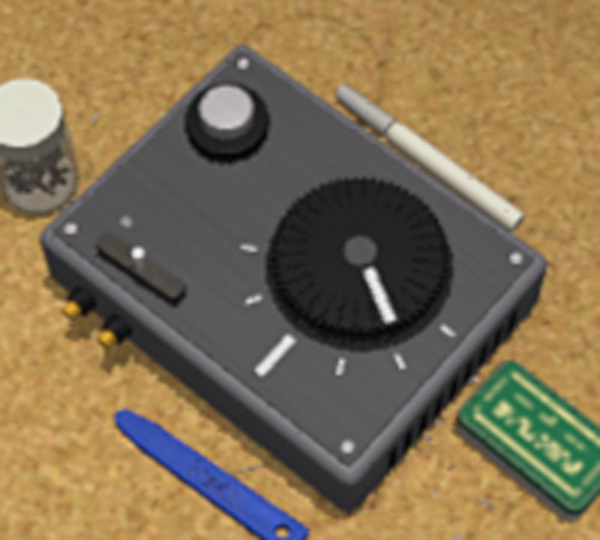

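Run:
```python
from h import *
np.set_printoptions(precision=4,suppress=True)
s,S=cam("scene");d,D=cam("side")
P={"hub":((315.7,265.3),(340.3,253.7)),"ptr":((292.7,273),(350.3,277)),"mark":((284.8,255.5),(312,288.3)),"btn":((358.7,232.7),(295.3,205.3))}
z={"hub":.072,"ptr":.072,"mark":.056,"btn":.078}
for k,(a,b) in P.items(): print(k,tri([ray(s,S,*a),ray(d,D,*b)]),onz(s,S,*a,z[k]),onz(d,D,*b,z[k]))
g=lambda k:(onz(s,S,*P[k][0],z[k])+onz(d,D,*P[k][1],z[k]))/2
h=g("hub")
for k in("ptr","mark","btn"):
    v=g(k)-h;print(k,np.hypot(*v[:2]),np.degrees(np.arctan2(v[1],v[0])))
```

```text
hub [0.5613 0.2069 0.0737] [0.562  0.2053 0.072 ] [0.5606 0.2065 0.072 ]
ptr [0.5858 0.2393 0.0735] [0.5865 0.2382 0.072 ] [0.5851 0.2389 0.072 ]
mark [0.6249 0.1988 0.0579] [0.626  0.1975 0.056 ] [0.6241 0.1981 0.056 ]
btn [0.5301 0.106  0.0785] [0.5304 0.1062 0.078 ] [0.5294 0.1053 0.078 ]
ptr 0.040820702109283034 53.0903706455565
mark 0.06425887066334941 -7.246305828942735
btn 0.10494823304129698 -107.36534898250062
```

Emit:
{"method": "step_arm", "body": {
  "plan": [
    [[21,-25,0],[0,0,0],-1],
    [[21,-25,0],[0,0,0],-1],
    [[21,-25,0],[0,0,0],-1],
    [[21,-25,0],[0,0,0],-1],
    [[21,-25,0],[0,0,0],-1],
    [[21,-25,0],[0,0,0],-1],
    [[21,-25,0],[0,0,0],-1],
    [[21,-25,0],[0,0,0],-1]
  ]
}}

```text
time_s: 1.97
tool_pos: [0.3742, 0.389, 0.2315]
ee_rot: [0.523, 3.098, 0.001]
contact_force: [0.5, 1.0, 0.5]
finger_gap: 0.0001
gripper_force: 0.0
```

Emit:
{"method": "step_arm", "body": {
  "plan": [
    [[21,-25,-10],[0,0,0],-1],
    [[21,-25,-10],[0,0,0],-1],
    [[21,-25,-10],[0,0,0],-1],
    [[21,-25,-10],[0,0,0],-1],
    [[21,-25,-10],[0,0,0],-1],
    [[21,-25,-10],[0,0,0],-1],
    [[21,-25,-10],[0,0,0],-1],
    [[17,-22,-10],[0,0,0],-1]
  ]
}}

```text
time_s: 2.63
tool_pos: [0.5387, 0.1913, 0.1511]
ee_rot: [0.525, 3.097, 0.0]
contact_force: [0.1, -0.1, -0.5]
finger_gap: -0.0
gripper_force: 0.0
```

Emit:
{"method": "step_arm", "body": {
  "plan": [
    [[-1,1,-20],[0,0,0],-1],
    [[0,0,-20],[0,0,0],-1],
    [[0,0,-20],[0,0,0],-1],
    [[0,0,-8],[0,0,0],-1],
    [[0,0,-3],[0,0,0],-1],
    [[0,0,0],[0,0,0],-1],
    [[0,0,0],[0,0,0],-1],
    [[0,0,0],[0,0,0],-1]
  ]
}}

```text
time_s: 3.3
tool_pos: [0.5371, 0.1947, 0.0816]
ee_rot: [0.523, 3.096, 0.002]
contact_force: [-0.3, -0.0, 1.6]
finger_gap: 0.0002
gripper_force: 0.0
```

Emit:
{"method": "step_arm", "body": {
  "plan": [
    [[0,0,-2],[0,0,0],-1],
    [[0,0,-2],[0,0,0],-1],
    [[0,0,-2],[0,0,0],-1],
    [[0,0,-2],[0,0,0],-1],
    [[0,0,-1],[0,0,0],-1],
    [[0,0,0],[0,0,0],-1],
    [[0,0,0],[0,0,0],-1],
    [[0,0,0],[0,0,0],-1]
  ]
}}

```text
time_s: 3.97
tool_pos: [0.5363, 0.1944, 0.0715]
ee_rot: [-0.523, -3.098, -0.0]
contact_force: [-1.2, -0.0, 1.7]
finger_gap: 0.0003
gripper_force: 1.0
```

Emit:
{"method": "step_arm", "body": {
  "plan": [
    [[0,0,-1],[0,0,0],-1],
    [[0,0,-1],[0,0,0],-1],
    [[0,0,-1],[0,0,0],-1],
    [[0,0,0],[0,0,0],-1],
    [[0,0,0],[0,0,0],-1],
    [[0,0,0],[0,0,0],-1],
    [[0,0,0],[0,0,0],-1],
    [[0,0,0],[0,0,0],-1]
  ]
}}

```text
time_s: 4.63
tool_pos: [0.5364, 0.1943, 0.0687]
ee_rot: [0.524, 3.098, 0.0]
contact_force: [-3.0, -1.1, 6.8]
finger_gap: 0.0
gripper_force: 3.6
```

Emit:
{"method": "step_arm", "body": {
  "plan": [
    [[-0.7,1.7,0],[0,0,-3.75],-1],
    [[-0.7,1.6,0],[0,0,-3.75],-1],
    [[-0.4,1.8,0],[0,0,-3.75],-1],
    [[-0.4,1.7,0],[0,0,-3.75],-1],
    [[-0.3,1.8,0],[0,0,-3.75],-1],
    [[-0.2,1.8,0],[0,0,-3.75],-1],
    [[0,1.8,0],[0,0,-3.75],-1],
    [[0.1,1.8,0],[0,0,-3.75],-1]
  ]
}}

```text
time_s: 5.3
tool_pos: [0.5344, 0.2084, 0.069]
ee_rot: [1.312, 2.853, 0.002]
contact_force: [-0.7, -1.4, 6.6]
finger_gap: -0.0
gripper_force: 3.3
```

Run:
```python
from h import *
o=get_obs();print(o["tool_pos"],o["contact_force"],o["joint_pos"])
d,D=cam("side");save(d,"side1.png")
cv2.imwrite("pics/c3.png",cv2.resize(d["frame"][190:340,240:440,::-1],None,fx=3,fy=3,interpolation=2))
```

```text
[0.53444993 0.2084017  0.06896483] [-0.71678043 -1.37560065  6.59671957] [-0.73061382  0.37395879  0.33471463  1.79568534 -0.14349641  0.99411941
  0.36981499]
```

View pics/c3.png

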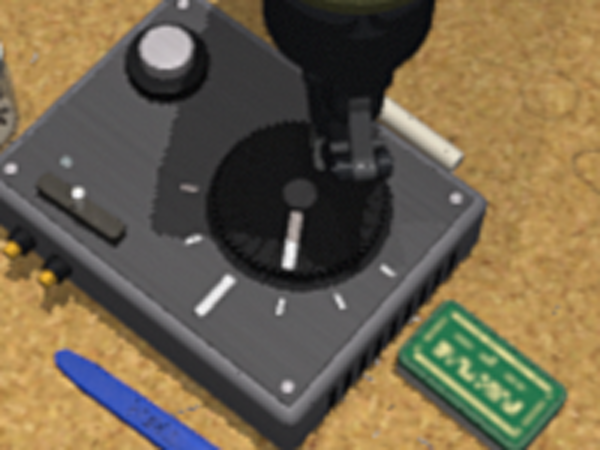

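Emit:
{"method": "step_arm", "body": {
  "plan": [
    [[0.2,1.8,0],[0,0,-3.75],-1],
    [[0.3,1.8,0],[0,0,-3.75],-1],
    [[0.5,1.8,0],[0,0,-3.75],-1],
    [[0.5,1.7,0],[0,0,-3.75],-1],
    [[0.7,1.7,0],[0,0,-3.75],-1],
    [[0.7,1.6,0],[0,0,-3.75],-1],
    [[0.9,1.6,0],[0,0,-3.75],-1],
    [[1.0,1.5,0],[0,0,-3.75],-1]
  ]
}}

```text
time_s: 6.02
tool_pos: [0.5397, 0.2219, 0.0691]
ee_rot: [2.005, 2.416, 0.003]
contact_force: [1.0, -1.0, 5.9]
finger_gap: -0.0001
gripper_force: 3.1
```

Run:
```python
from h import *
o=get_obs();print(o["tool_pos"],o["contact_force"])
d,D=cam("side")
cv2.imwrite("pics/c4.png",cv2.resize(d["frame"][190:340,240:440,::-1],None,fx=3,fy=3,interpolation=2))
```

```text
[0.53971869 0.22190076 0.06912579] [ 1.04172059 -0.9557336   5.91673217]
```

View pics/c4.png

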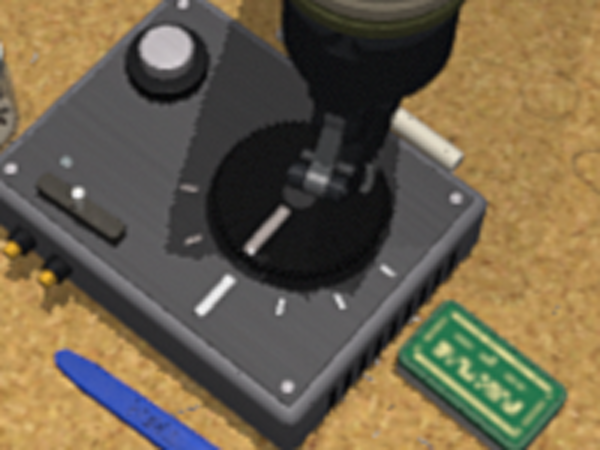

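The pointer (end at about crop 250,250) now lines up with the long line (215,295). I'll lift off and check again.

Emit:
{"method": "step_arm", "body": {
  "plan": [
    [[0,0,6],[0,0,0],-1],
    [[0,0,12],[0,0,0],-1],
    [[0,0,20],[0,0,0],-1],
    [[0,0,10],[0,0,0],-1],
    [[-2,-29,0],[0,0,0],-1],
    [[-3,-29,0],[0,0,0],-1],
    [[-3,-29,0],[0,0,0],-1],
    [[-2,-29,0],[0,0,0],-1]
  ]
}}

```text
time_s: 6.73
tool_pos: [0.5281, 0.1047, 0.1169]
ee_rot: [-2.001, -2.422, -0.001]
contact_force: [0.9, 0.1, -0.0]
finger_gap: 0.0002
gripper_force: 0.0
```

Run:
```python
from h import *
o=get_obs();print(o["tool_pos"],o["contact_force"])
d,D=cam("side")
cv2.imwrite("pics/c5.png",cv2.resize(d["frame"][190:340,240:440,::-1],None,fx=3,fy=3,interpolation=2))
```

```text
[0.52813797 0.10473947 0.1168714 ] [ 0.8555455   0.06655015 -0.03536111]
```

View pics/c5.png

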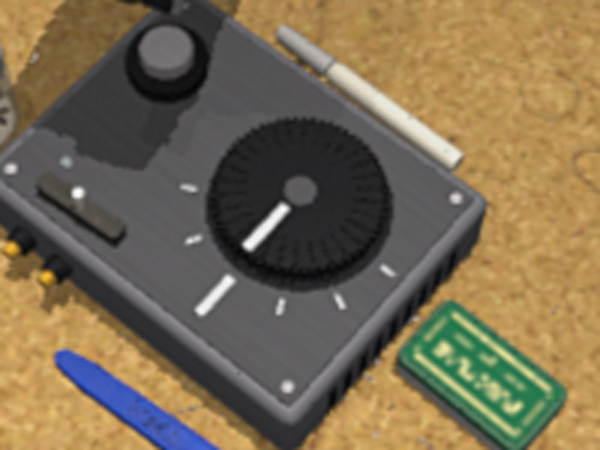

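The dial is free and its pointer is at the long line. Next is the button.

Emit:
{"method": "step_arm", "body": {
  "plan": [
    [[1,1,-15],[0,0,0],-1],
    [[0,0,-14],[0,0,0],-1],
    [[0,0,-5],[0,0,0],-1],
    [[0,0,-3],[0,0,0],-1],
    [[0,0,-3],[0,0,0],-1],
    [[0,0,-3],[0,0,0],-1],
    [[0,0,-1],[0,0,0],-1],
    [[0,0,0],[0,0,0],-1]
  ]
}}

```text
time_s: 7.45
tool_pos: [0.5297, 0.107, 0.0727]
ee_rot: [-2.002, -2.421, -0.001]
contact_force: [-3.0, 0.4, 4.2]
finger_gap: 0.0001
gripper_force: 2.2
```

Emit:
{"method": "step_arm", "body": {
  "plan": [
    [[0,0,-1],[0,0,0],-1],
    [[0,0,-1],[0,0,0],-1],
    [[0,0,-0.5],[0,0,0],-1],
    [[0,0,0],[0,0,0],-1],
    [[0,0,0],[0,0,0],-1],
    [[0,0,0],[0,0,0],-1],
    [[0,0,0],[0,0,0],-1],
    [[0,0,0],[0,0,0],-1]
  ]
}}

```text
time_s: 8.12
tool_pos: [0.5299, 0.1071, 0.0718]
ee_rot: [-2.002, -2.421, -0.002]
contact_force: [-10.1, -2.6, 24.0]
finger_gap: 0.0
gripper_force: 12.0
```

Force jumped to 24 N at z = 71.8 mm, so the button has bottomed out. Retracting.

Emit:
{"method": "step_arm", "body": {
  "plan": [
    [[0,0,5],[0,0,0],-1],
    [[0,0,15],[0,0,0],-1],
    [[0,0,20],[0,0,0],-1],
    [[0,0,30],[0,0,0],-1],
    [[0,0,30],[0,0,0],-1],
    [[0,0,0],[0,0,0],-1],
    [[0,0,0],[0,0,0],-1],
    [[0,0,0],[0,0,0],-1]
  ]
}}

```text
time_s: 8.78
tool_pos: [0.5294, 0.1069, 0.1694]
ee_rot: [-2.002, -2.421, -0.0]
contact_force: [1.2, -0.6, -0.4]
finger_gap: 0.0001
gripper_force: 0.0
```

Run:
```python
from h import *
o=get_obs();print(o["tool_pos"],o["contact_force"])
d,D=cam("side")
cv2.imwrite("pics/c6.png",cv2.resize(d["frame"][170:350,220:440,::-1],None,fx=3,fy=3,interpolation=2))
```

```text
[0.52942956 0.10692368 0.16944524] [ 1.19789243 -0.61866128 -0.35736015]
```

View pics/c6.png

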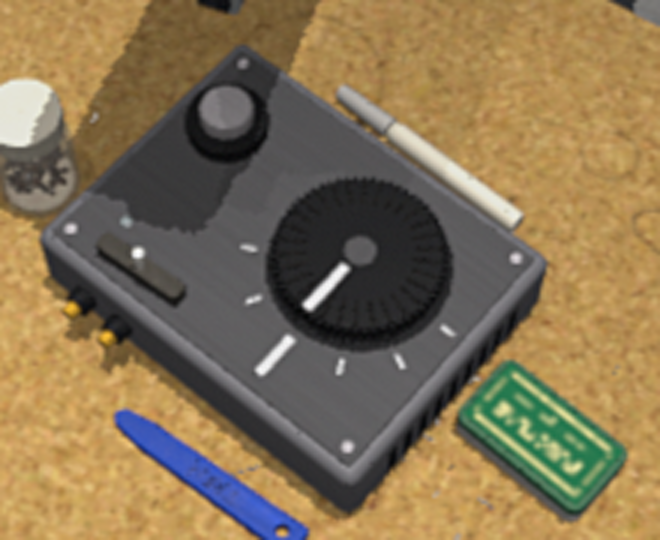

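The button is up again (226,108), the pointer is at the long line, and nothing else has moved.

```bash
python3 -c "
from bench import finish_job
print(finish_job())"
```

```text
the job is handed in; nothing more can be done
None
```

I turned the dial two clicks clockwise to the long line and let it go, then pressed the start button fully down and it sprang back; the job is handed in, though no verdict was returned.

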